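# Tip the spent cell out of a headlamp's battery tube

## Robot

A 7-joint arm with a two-finger parallel gripper is mounted at the origin on the work surface. World frame = base frame: x ahead of the robot, y to its left, z up, the work surface at z = 0. Lengths are in m, angles in rad, forces in N, time in s.
With the tool pointing down it reaches from about 0.425 to 0.95 m from the base axis. Payload 4.7 kg.
Tool frame: the origin (TCP) lies between the finger pads; the fingertips stand 25 mm ahead of it and the grasp point (between the pads) lies 6 mm ahead of it; z points along the fingers, y is the line along which they close (so a half turn about z gives the same grasp; the last joint's range is limited). The gripper opens to 85 mm and grips with 20 to 120 N. Pads are 22 mm wide; open, the fingers measure 114 mm over their backs; the gripper's body (76 mm by 85 mm) begins 54 mm behind the grasp point. The pads swing forward as they close: fully open they stand 13 mm farther back than shut.
Start: joints at [-0.029, 0.469, -0.049, 1.532, 0.024, 1.141, -0.082], TCP at [0.675, 0, 0.256] pointing down, gripper open.
Joint ranges: [-2.59, 2.59], [-0.33, 1.99], [-1.39, 1.29], [0.1, 2.45], [-1.04, 4.18], [0.21, 1.99], [-2.66, 2.66]. Speed limits (rad/s): [2.57, 2.57, 3.14, 3.14, 3.14, 3.14, 3.14].

## Interface

Orientations are given as a 3x3 rotation matrix whose columns are the frame's x, y, z axes.
In Python, from rig import * gives the robot as it stands. Calls block until the motion is done:
- movep(position, orientation): joint-space move of the TCP to a pose.
- move_l(position, attitude=None, feed=0.15, until_force=None): straight line of the TCP; attitude=None keeps the orientation; feed is the mean speed in m/s. With until_force (N) it stops when the force on the tool has changed by that much, and returns True; else False.
- move_joints(angles): joint-space move.
- command_gripper(opening, newtons=None): finger opening in m; newtons is the grip in N (None keeps the last); returns when the fingers have stopped.
- sleep(seconds).
- inverse_kinematics(position, orientation): joint angles nearest the present ones, or None.
- sense(): the state.
- camera(name): name is "scene" or "side" or "wrist"; returns (picture, depth): 400x640x3 uint8, red, green, blue; 400x640 float32, m along the optical axis (not along the pixel's ray), 0 where there is no reading.
- camera_params(name): a dict with "K" (3x3 intrinsics, pixels), "position" and "rotation" of the camera in the world; the wrist camera has in their place "tool_from_camera" (4x4, takes a point from camera to tool coordinates, whose origin is the TCP and whose axes are the flange's). Camera axes: x right, y down, z forward; pixel columns grow to the right and rows downward; lengths in m; the calibration is good to about 2 mm. A picture is of the moment at which its call begins: read the wrist's pose just before it. camera_params takes no time and is no camera call.
A pose or a line that the arm cannot do raises Unreachable and nothing moves.
- finish_job(): hands the job in; it is judged then, once.
The state is a dict: "time_s": time; "joint_pos": joint angles; "qd": joint speeds; "joint_efforts": joint torques, N m; "position": TCP position; "tcp_rot": TCP orientation; "wrist_force": force on the tool from outside, world axes, zero at the start; "ft_torque": the same for the moment, N m; "finger_gap": finger opening in m; "gripper_force": force on a finger pad.
Only numpy, scipy, OpenCV 4.12 (cv2) and the standard library are available. Lean on these libraries where they do the work, as an engineer would, in place of code of your own. Each camera call takes 0.05 s, during which the arm holds its last target. There are 200 camera calls.

## Task

The cell in the headlamp that is clamped in the vise is spent. Tip the lamp in its bracket, battery mouth down, to about 50 degrees, so that the cell slides out by itself into the tray below the mouth, then swing the lamp back level and leave it so. The cell must stay in the tray; do not shift the tray or the other things on the table.

Things in the scene. Friction and masses are not known exactly. Their poses are not given: they have to be found in the camera images.
- vise: Grey bench vise, fixed, 80 mm high, its jaws clamping the black bracket of a headlamp. Origin on the table straight below the lamp's pivot (135 mm up); +x = where the level lamp's battery mouth points (tray side), y along the vise's screw and the pivot axis. The bracket's two cheeks (x within 8, y 20 to 24 mm each side) rise to 143 mm. The vise spans x -82 to +22, y -126 to +83 mm.
- lamp_tilt (a joint): Tilt of the grey headlamp about its pivot, rad: 0 level, positive = battery mouth down and lamp head up, free from -0.45 to 1.25. A stiff friction pivot (0.20 N m): it stays where it is left and gives way to about 4 to 10 N, most at the raised head edge. Either end can be pressed down from above.
- tube_mouth (a point): Centre of the battery tube's open mouth, on the lamp's axis, 58 mm from the pivot. x out of the mouth, z up when level. The tube is round, outer diameter 34 mm, bore 22 mm and 72 mm deep; its level top is 152 mm above the table.
- lamp_face (a point): Centre of the lamp head's glass face, on the same axis, 62 mm from the pivot on the other side. Same axes as tube_mouth. The finned head, 36 mm in diameter, runs from 14 to 62 mm from the pivot; its level top is 153 mm above the table. A push square on the glass face points at the pivot and does not turn the lamp: press on the head's upper edge.
- cell: Spent battery cell, green sleeve, steel ends, diameter 18.5 mm, length 65 mm, about 48 g, loose in the tube with its end 6 mm inside the mouth. Origin at its centre, x along its length. It starts to slide by itself when the lamp is tipped between about 26 and 37 degrees, depending on its friction.
- tray: Open bare-metal parts tray, loose, 400 g, outer 140 x 100 mm, 28 mm high, walls and floor 3 mm. Origin at the centre of its underside, x along the long side. It stands on the table in front of the vise under the battery mouth.
- tail_cap: Black screw cap of the headlamp, diameter 37 mm, 40 mm high, brass contact pin on top; origin under its centre. Leave alone.
- screwdriver: Screwdriver lying along its x. Leave alone.
- cleaner: Grey bottle of contact cleaner, diameter 38 mm, 115 mm high; origin under its centre. Leave alone.
- grease_pot: Small pale jar with a metal lid, diameter 44 mm, 35 mm high; origin under its centre. Leave alone.
- cell_case: Pale plastic case with two fresh cells, 75 x 46 x 24 mm; origin under its centre. Leave alone.
- torch: Dark pocket torch standing on its tail, 32 mm wide, 106 mm high; origin under its centre. Leave alone.
- multimeter: Dark multimeter lying on its back, 165 x 82 x 48 mm; origin under its centre. Leave alone.
- brush: Cleaning brush lying along its x. Leave alone.

How it is judged:
On the way:
1. the lamp is held tipped mouth down to about 50 degrees (42 to 58) (value of joint lamp_tilt between 0.73 and 1.02 rad), for 0.3 s.
At the end, for the whole second after the job is handed in: The lamp is level again (within 7 degrees), the cell lies still in the tray (its centre between the tray's walls and below the rim), and the tray is within 25 mm of where it stood (value of joint lamp_tilt between -0.12 and 0.12 rad and x of cell in the frame of tray between -0.067 and 0.067 m and y of cell in the frame of tray between -0.047 and 0.047 m and z of cell in the frame of tray below 0.026 m and linear speed of cell below 0.03 m/s and distance of tray from where it was at the start of the episode below 0.025 m); the robot touches nothing.
It fails at once if the lamp is tipped far too steeply (over 65 degrees) (value of joint lamp_tilt above 1.135 rad).
It fails at once if another thing on the table is shifted by more than 25 mm (distance of any of tail_cap, screwdriver, cleaner, grease_pot, cell_case, torch, multimeter, brush from where it was at the start of the episode above 0.025 m).
It fails at once if the tray is shifted by more than 25 mm (distance of tray from where it was at the start of the episode above 0.025 m).
It also fails if it takes over 38 s, if anything falls off the work surface, if the arm or the gripper's body presses on something with over 40 N, if the wrist force passes 120 N, or if a joint passes its speed limit or range.

## Working session

There is one attempt and no reset: what is moved stays moved. The work goes in short steps, each a Python script; the robot and the scene stay as the last script left them, time stands still between calls to the robot, and variables do not carry over. Pictures are saved under pics/ and viewed, at most 10 in all, crops included, and the job is handed in when it is done.

```bash
mkdir -p pics; python3 - <<'E'
from rig import *
import cv2,numpy as np
for n in ["scene","side"]:
    p,d=camera(n); c=camera_params(n)
    cv2.imwrite(f"pics/{n}.png",p[:,:,::-1]); np.savez(f"{n}.npz",p=p,d=d,K=c["K"],t=c["position"],R=c["rotation"])
    print(n,c["position"],np.round(c["rotation"],2).tolist())
E
```

```text
scene [1.25457113 0.11521533 0.78689931] [[-0.19, 0.66, -0.72], [0.98, 0.13, -0.14], [0.0, -0.74, -0.68]]
side [ 0.08464714 -0.66072195  1.06605991] [[0.79, -0.49, 0.38], [-0.62, -0.6, 0.51], [-0.02, -0.63, -0.77]]
```

View pics/scene.png

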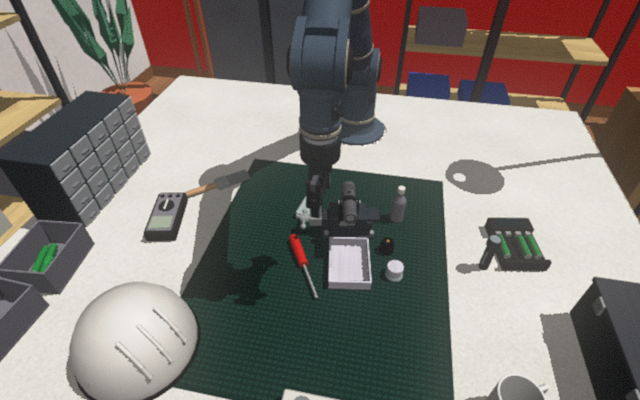

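View pics/side.png

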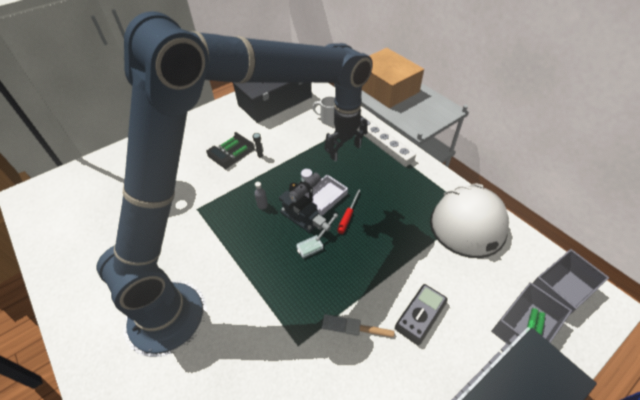

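The scene view shows the lamp at about (349,200), its mouth towards the tray at (350,262). The bottle is at (398,205), the cap at (387,246) and the jar at (395,270). In the side view the lamp is at (298,198) and the tray at (328,192).

```bash
cat > m.py <<'E'
import numpy as np
def cloud(p,d,K,t,R):
    v,u=np.mgrid[:d.shape[0],:d.shape[1]]
    c=np.stack([(u-K[0,2])/K[0,0]*d,(v-K[1,2])/K[1,1]*d,d],-1)
    w=c@R.T+t; w[d<=0]=np.nan
    return w
E
python3 - <<'E'
from m import *; import cv2
for n,(x0,x1,y0,y1) in dict(scene=(270,430,150,310),side=(230,390,130,270)).items():
    z=np.load(n+".npz"); w=cloud(*[z[k] for k in "pdKtR"])
    cr=z["p"][y0:y1,x0:x1,::-1]; cv2.imwrite(f"pics/{n}_c.png",cv2.resize(cr,None,fx=3.6,fy=3.6,interpolation=cv2.INTER_CUBIC))
    W=w[y0:y1,x0:x1].reshape(-1,3); W=W[np.isfinite(W[:,0])&(W[:,0]>.4)]
    for a,b in [(.144,.158),(.118,.158),(.02,.032)]:
        q=W[(W[:,2]>a)&(W[:,2]<b)]
        print(n,a,b,len(q),np.round(np.percentile(q,[2,50,98],axis=0),3).tolist())
    q=W[(W[:,2]>.144)&(W[:,2]<.158)]
    print(np.round(q[np.argsort(q[:,0])][::max(1,len(q)//25)],3).tolist())
E
```

```text
scene 0.144 0.158 403 [[0.492, 0.026, 0.145], [0.552, 0.048, 0.15], [0.606, 0.067, 0.155]]
scene 0.118 0.158 629 [[0.492, 0.024, 0.122], [0.559, 0.049, 0.148], [0.607, 0.072, 0.154]]
scene 0.02 0.032 994 [[0.45, -0.098, 0.02], [0.604, 0.046, 0.026], [0.711, 0.187, 0.032]]
[[0.488, 0.048, 0.148], [0.494, 0.025, 0.15], [0.5, 0.031, 0.152], [0.504, 0.053, 0.146], [0.509, 0.05, 0.15], [0.514, 0.056, 0.145], [0.519, 0.039, 0.15], [0.524, 0.052, 0.149], [0.53, 0.041, 0.153], [0.535, 0.049, 0.152], [0.541, 0.035, 0.149], [0.546, 0.053, 0.153], [0.55, 0.061, 0.144], [0.554, 0.054, 0.15], [0.557, 0.055, 0.15], [0.562, 0.055, 0.151], [0.567, 0.053, 0.152], [0.572, 0.044, 0.151], [0.577, 0.057, 0.152], [0.581, 0.063, 0.15], [0.586, 0.058, 0.151], [0.591, 0.05, 0.15], [0.596, 0.062, 0.151], [0.601, 0.063, 0.152], [0.604, 0.063, 0.152], [0.607, 0.05, 0.149]]
side 0.144 0.158 233 [[0.486, 0.024, 0.144], [0.542, 0.041, 0.149], [0.602, 0.061, 0.154]]
side 0.118 0.158 419 [[0.485, 0.018, 0.123], [0.54, 0.036, 0.145], [0.602, 0.064, 0.154]]
side 0.02 0.032 889 [[0.429, -0.102, 0.02], [0.551, 0.04, 0.024], [0.972, 0.526, 0.032]]
[[0.484, 0.039, 0.149], [0.488, 0.024, 0.145], [0.492, 0.034, 0.153], [0.498, 0.033, 0.145], [0.503, 0.033, 0.151], [0.508, 0.03, 0.145], [0.513, 0.031, 0.15], [0.517, 0.031, 0.147], [0.521, 0.032, 0.148], [0.526, 0.043, 0.154], [0.531, 0.045, 0.149], [0.536, 0.046, 0.15], [0.539, 0.035, 0.147], [0.542, 0.033, 0.151], [0.546, 0.034, 0.153], [0.55, 0.039, 0.151], [0.555, 0.03, 0.145], [0.56, 0.058, 0.147], [0.565, 0.048, 0.151], [0.569, 0.048, 0.148], [0.573, 0.038, 0.145], [0.579, 0.051, 0.154], [0.586, 0.043, 0.146], [0.59, 0.06, 0.148], [0.595, 0.05, 0.148], [0.601, 0.048, 0.146]]
```

View pics/scene_c.png

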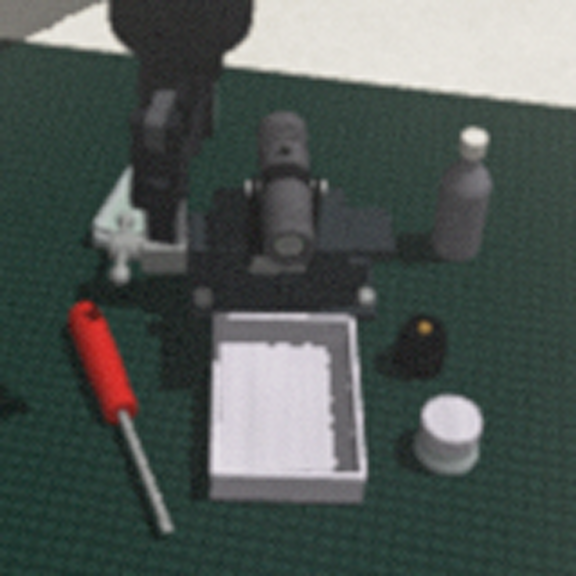

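View pics/side_c.png

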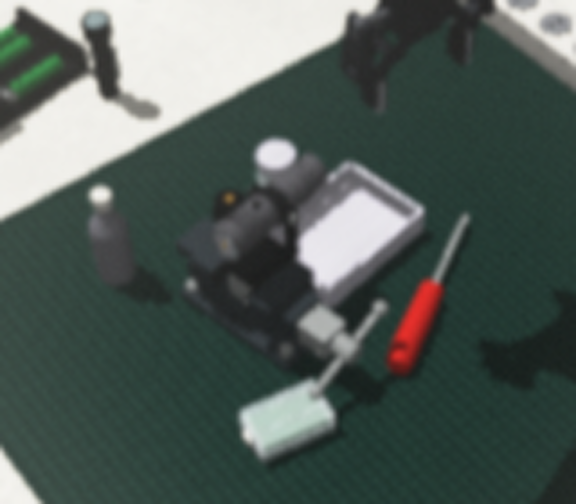

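```bash
python3 - <<'E'
from m import *; from scipy.optimize import least_squares; import cv2
Q=[]
for n,(x0,x1,y0,y1) in dict(scene=(325,375,175,230),side=(275,335,165,215)).items():
    z=np.load(n+".npz"); w=cloud(*[z[k] for k in "pdKtR"])
    W=w[y0:y1,x0:x1].reshape(-1,3); q=W[(W[:,2]>.138)&(W[:,2]<.158)&(W[:,0]>.47)&(W[:,0]<.625)]
    def f(p,q=q):
        lat=-(q[:,0]-.55)*np.sin(p[1])+(q[:,1]-p[0])*np.cos(p[1]); return np.hypot(lat,q[:,2]-.135-p[2])-.0173
    s=least_squares(f,[.045,.1,0],loss="soft_l1",f_scale=.002); a=s.x[1]
    u=(q[:,0]-.55)*np.cos(a)+(q[:,1]-s.x[0])*np.sin(a); ok=abs(s.fun)<.2
    print(n,s.x,np.degrees(a),len(q),np.percentile(u,[0,1,2,98,99,100]).round(4))
    # tray rim
    W=w[100:310,250:400].reshape(-1,3); q=W[(W[:,2]>.0255)&(W[:,2]<.031)&(W[:,0]>.57)&(W[:,0]<.76)&(abs(W[:,1]-.07)<.1)]
    r=cv2.minAreaRect((q[:,:2]*1000).astype(np.float32)); print("tray",len(q),r, cv2.boxPoints(r).round().tolist())
E
```

```text
scene [ 0.04765911  0.1901669  -0.00029142] 10.895760788728627 504 [-0.0634 -0.0608 -0.0596  0.0565  0.0568  0.059 ]
tray 253 ((636.3687744140625, 93.3080825805664), (141.6378631591797, 159.17276000976562), 6.790536880493164) [[557.0, 164.0], [575.0, 6.0], [716.0, 23.0], [697.0, 181.0]]
side [ 0.04512913  0.19351495 -0.00172659] 11.087589939857846 321 [-0.0666 -0.066  -0.0648  0.0511  0.0536  0.0554]
tray 98 ((631.354248046875, 88.65528869628906), (141.59945678710938, 158.1014404296875), 10.057090759277344) [[548.0, 154.0], [575.0, -2.0], [715.0, 23.0], [687.0, 179.0]]
```

```bash
cat >> m.py <<'E'
a=0.192; P=np.array([.549,.0462]); ax=np.array([np.cos(a),np.sin(a)])
R=np.array([[ax[0],ax[1],0],[ax[1],-ax[0],0],[0,0,-1]])
def at(u,z): return np.array([*(P+u*ax),z])
E
python3 - <<'E'
from rig import *; from m import *; import cv2
s=sense(); print(np.round(s["tcp_rot"],2).tolist())
command_gripper(0.0)
movep(at(.053,.215),R)
hit=move_l(at(.053,.165),feed=.03,until_force=2.0)
s=sense(); print(hit,s["position"],s["wrist_force"],s["time_s"],s["finger_gap"])
p,d=camera("side"); cv2.imwrite("pics/t1.png",cv2.resize(p[130:250,240:400,::-1],None,fx=4,fy=4,interpolation=cv2.INTER_CUBIC))
E
```

```text
[[-0.0, 1.0, -0.0], [1.0, 0.0, -0.0], [-0.0, -0.0, -1.0]]
True [0.60117523 0.05635953 0.17587106] [ 0.18881318 -0.27391591  1.37831704] 3.2917 0.00021459812722175438
```

View pics/t1.png

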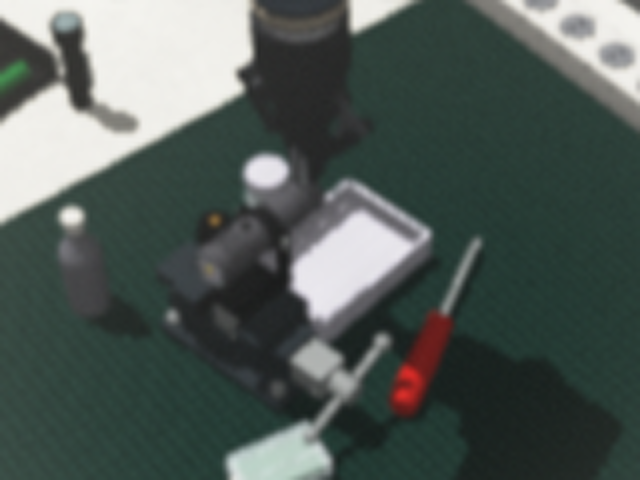

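The view shows the fingertip on top of the tube just behind the mouth. Contact came at tip height 151 mm, against 152 mm expected. Next I press the tube down in stages and measure the tilt.

```bash
cat >> m.py <<'E'
from scipy.optimize import least_squares
def tilt(rig):
    out=[]
    for n,off in (("scene",[0,.0017]),("side",[0,-.001])):
        p,d=rig.camera(n); c=rig.camera_params(n); w=cloud(p,d,np.array(c["K"]),np.array(c["position"]),np.array(c["rotation"])).reshape(-1,3)
        w=w[np.isfinite(w[:,0])]; D=w[:,:2]-P-off; u=D@ax; l=D@[-ax[1],ax[0]]; h=w[:,2]-.135
        k=(abs(l)<.015)&(np.hypot(u,h)<.066)&(h>-.01)&(u<.025); k&=~((abs(u)<.011))
        u,l,h=u[k],l[k],h[k]
        f=lambda t:np.hypot(l,u*np.sin(t[0])+h*np.cos(t[0])-t[1])-.0177
        s=min((least_squares(f,[t0,0],loss="soft_l1",f_scale=.002,bounds=([-.5,-.003],[1.3,.003])) for t0 in (0,.4,.8)),key=lambda s:s.cost)
        out.append((n,int(k.sum()),round(float(np.degrees(s.x[0])),1),round(float(np.median(abs(s.fun)))*1e3,1)))
    return out
E
python3 - <<'E'
import rig; from rig import *; from m import *; import cv2
print(tilt(rig))
move_l(at(.053,.1405),feed=.04)
s=sense(); print(s["position"],s["wrist_force"],s["time_s"])
print(tilt(rig)); sleep(.5)
p,d=camera("scene"); cv2.imwrite("pics/t2.png",cv2.resize(p[160:300,280:430,::-1],None,fx=4,fy=4,interpolation=cv2.INTER_CUBIC))
E
```

```text
[('scene', 13, 0.4, 0.7), ('side', 181, 2.1, 1.4)]
[0.60063015 0.05626845 0.14011233] [ 0.95212763 -0.85955636  0.2063834 ] 4.475
[('scene', 8, 48.5, 1.1), ('side', 138, 44.6, 2.1)]
```

View pics/t2.png

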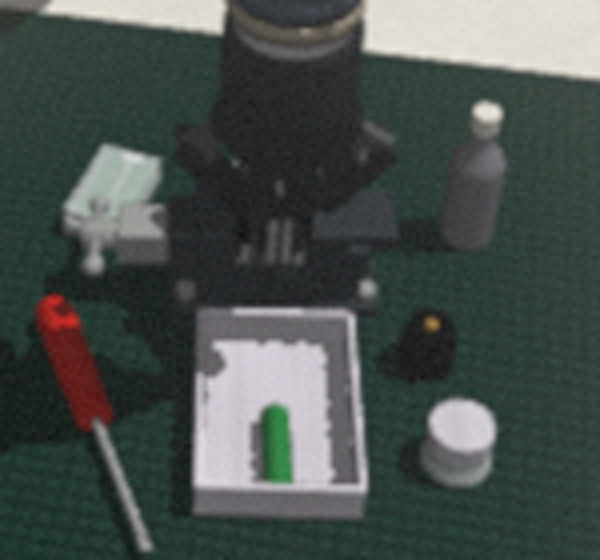

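The cell lies in the tray, at about (278,445) in the crop. The side camera gives about 45° of tilt. I press a little further and measure again.

```bash
python3 - <<'E'
import rig; from rig import *; from m import *
move_l(at(.053,.1365),feed=.02); sleep(.6)
print(tilt(rig)); s=sense(); print(s["position"],s["wrist_force"],s["time_s"])
move_l(at(.056,.20),feed=.1); print(tilt(rig))
move_l(at(.04,.25),feed=.15); movep(at(-.03,.25),R)
print(tilt(rig)); print(sense()["time_s"])
E
```

```text
[('scene', 7, 54.2, 1.8), ('side', 133, 47.0, 2.5)]
[0.60167095 0.05642154 0.13680426] [4.6189237  0.45395963 2.58540249] 6.175
[('scene', 67, 47.0, 0.9), ('side', 135, 45.5, 2.3)]
[('scene', 266, 47.0, 1.3), ('side', 129, 46.1, 3.1)]
8.0417
```

```bash
python3 - <<'E'
import rig; from rig import *; from m import *; import cv2
def pose(t):
    t=np.radians(t); return at(-.062*np.cos(t)+.018*np.sin(t)+.003, .135+.062*np.sin(t)+.018*np.cos(t)+.0245)
move_l(pose(54)+[0,0,.006],feed=.1)
for t in range(50,-1,-5):
    move_l(pose(t),feed=.05)
    f=sense()["wrist_force"]; print(t,np.round(f,1))
sleep(.3); print(tilt(rig))
move_l(pose(0)+[0,0,.08],feed=.12)
print(tilt(rig)); print(sense()["time_s"])
p,d=camera("scene"); cv2.imwrite("pics/t3.png",cv2.resize(p[160:300,280:430,::-1],None,fx=4,fy=4,interpolation=cv2.INTER_CUBIC))
E
```

```text
50 [-0.3 -0.9 -0.5]
45 [0.4 0.4 1.2]
40 [0.8 1.4 3.5]
35 [0.2 1.6 2.9]
30 [-0.1  0.2  1.8]
25 [-1.1 -0.1  1.8]
20 [-1.2 -0.3  0.6]
15 [-0.9 -0.2  0.9]
10 [-0.3  0.1  0.5]
5 [-0.2 -1.3 -0.4]
0 [0.2 0.6 0.4]
[('scene', 253, 2.8, 2.0), ('side', 116, -1.5, 1.7)]
[('scene', 205, -0.2, 0.7), ('side', 184, -0.8, 1.5)]
12.7583
```

View pics/t3.png

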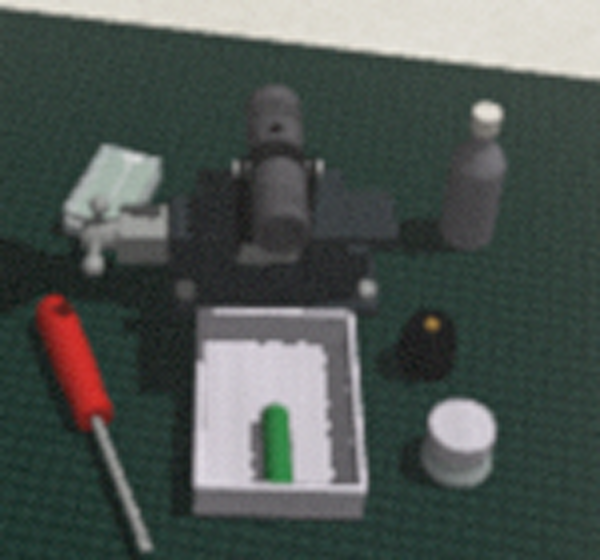

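The lamp is level within about 1°, and the cell lies still in the tray. The tray and the other things stand where they were, and the arm is clear.

```bash
python3 -c "
from rig import *
sleep(.5); print(finish_job())"
```

```text
the job is handed in; nothing more can be done
None
```

The job is handed in: I tipped the lamp to about 47° and the cell slid into the tray, then I swung the lamp back to level (within about 1°), with the tray and the other things near it not visibly shifted.

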